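# Clear the hatch, shut it and bolt it

### The arm

A 6-joint arm with a two-finger parallel gripper is mounted at the origin on the work surface. World frame = base frame: x ahead of the robot, y to its left, z up, the work surface at z = 0. Lengths are in m, angles in rad, forces in N, time in s.
With the tool pointing down it reaches from about 0.35 to 0.975 m from the base axis. Payload 4.9 kg.
Tool frame: the origin (TCP) lies midway between the tips of the shut fingers; the grasp point (between the pads) lies ctrl.grip_point_offset behind it (ctrl.grip_point_offset is the distance from the TCP to the grasp point, in m); x points along the fingers, y is the direction in which the jaws open and shut, and the axes are right-handed (so a half turn about x gives the same grasp; the last joint's range is limited). The gripper opens to 85 mm and grips with 20 to 120 N. Pads are 22 mm wide; open, the fingers measure 114 mm over their backs; the gripper's body (76 mm by 85 mm) begins 54 mm behind the grasp point. The pads swing forward as they close: fully open they stand 13 mm farther back than shut.
Start: joints at [-1.375, 0.053, 1.613, -0, 1.476, -0.119], TCP at [0.194, -0.594, 0.231] pointing down, gripper open.
Joint ranges: [-3.01, 3.01], [-1.01, 2.22], [0.06, 2.58], [-1.02, 4.17], [0.09, 2.62], [-3.14, 3.14]. Speed limits (rad/s): [2.57, 2.57, 3.14, 3.14, 3.14, 3.14].

### API

Orientations are given as a rotation vector (axis times angle).
In Python, from station import ctrl gives the robot as it stands. The module is installed in compiled form; this text tells all that it offers.
- The arm moves only by the tool drive_tool, never from a script. Its argument "commands" is text: rows parted by semicolons, each of 5 numbers parted by spaces: the closure, from -1 (fully open) to 1 (shut), so that 0 is half open, then the shift along the tool's x, y, z in units of 40 mm (1.0 is 40 mm), then the turn about the tool's x in units of 5 degrees (1.0 is 5 degrees). A call has 1 to 8 rows; each row is the pose to reach, as a shift and turn from the pose commanded when the call began, along the tool's axes at that moment; what a row does not reach only later rows make up. A row lasts 1/12 s, in which the tool goes at most 41.7 mm and 7.16 degrees, less where a joint would pass 70% of its speed; a pose out of reach is approached as far as the arm can. A call with a gripper value outside its range is refused whole. The fingers move at their own pace and stop on an object; "newtons" is the grip in N (left out, the last holds). Time passes only in rows, so rows that repeat a pose let the fingers close. It gives the time, the measured TCP pose, the force and the opening at its end, in the units of the state.
- ctrl.get_obs(): the state, without advancing time (a new reading comes with each control period).
- ctrl.get_image(name): name is "scene" or "top" or "wrist"; returns (picture, depth): 480x640x3 uint8, blue, green, red; 480x640 float32, m along the optical axis (not along the pixel's ray), 0 where there is no reading.
- ctrl.camera_info(name): a dict with "K" (3x3 intrinsics, pixels), "k1" (the pictures are not rectified: a ray, as slopes to the right and down, at radius r is drawn at 1 + k1 r^2 times it, then the intrinsics apply), "T" (4x4, takes a point from camera to world coordinates). Camera axes: x right, y down, z forward; pixel columns grow to the right and rows downward; lengths in m; the calibration is good to about 2 mm. A picture is of the moment at which its call begins: read the wrist's pose just before it. camera_info takes no time and is no camera call; for the wrist camera it gives the pose at the moment of the call.
- ctrl.finish_job(): hands the job in, once; it reports no verdict.
The state is a dict: "t": time; "q": joint angles; "dq": joint speeds; "effort": joint torques, N m; "tool_pos": TCP position; "tool_rot": TCP orientation; "contact_force": force on the tool from outside, world axes, zero at the start; "wrist_torque": the same for the moment, N m; "opening": finger opening in m.
Only numpy, scipy, OpenCV 4.12 (cv2) and the standard library are available. Lean on these libraries where they do the work, as an engineer would, in place of code of your own. Each camera call takes 0.05 s, during which the arm holds its last target.

### The job

The blue sliding hatch of the grey parts chest cannot close because a yellow spirit level has been left sticking out of its opening. Take the level out and lay it flat in the blue bin, then slide the hatch fully home against its two rubber buffers, then slide the brass-knobbed bolt all the way through the hatch's staple until it bears on its red stop, which is set differently each time. Feel for the stops: press lightly and do not ram the hatch or the bolt. Leave the other things on the bench where they are.

Things in the scene. Friction and masses are not known exactly. Their poses are not given: they have to be found in the camera images.
- chest: Grey steel parts chest fixed on the bench, 286 (x, -140 to +146) x 270 (y) x 85 mm high; origin at the centre of its underside, z up. Its top face is at z 85. The near part (x below 0) and the left ledge with the bolt (y above 15) are solid; the rest is the open compartment.
- opening (a point): Centre of the compartment's mouth, on the chest at x 65, y -56, z 85. The opening spans 130 (x) x 142 mm (y); the compartment's floor lies 79 mm below its mouth.
- stop (a point): Where the hatch stops, on the chest at x 136, y -60, z 89: middle of its far edge when home. Two black rubber buffers, 16 mm wide and 17 mm tall, stand on the far rim with their near faces at this x, 62 mm to either side.
- guide (a point): Steel guide of the bolt, on the ledge: this point is on the bolt's axis in the guide's +y face (chest x 23, y 43, z 105). The guide reaches 21 mm to -y and 10 mm above this point. In front of it (+y) a red stop block, 34 mm wide and low, is set anywhere: the face that meets the bolt's collar is 0 to 22 mm to +y of this point, and is not measured.
- hatch: Blue hatch plate, 136 (x) x 146 (y) x 8 mm, lying on the chest's top and sliding along the chest's +x to close; origin at the centre of its underside, axes as the chest's. In the chest's frame the origin is at y -60, z 85, x from -68 (fully open) to 68 (home, far edge against the buffers). Sliding takes about 3 N.
- hatch_handle (a point): Top centre of the hatch's black upright handle bar, 14 (x) x 70 (y) mm, 40 mm tall above the plate; at hatch x -40, y -20, z 48. Moves with the hatch.
- staple (a point): Middle of the steel staple (keeper) on the hatch: a bridge 18 mm long in y with a passage along y, 17 mm wide in x; two legs of 7 mm, top at 37 mm above the hatch's underside. At hatch x -45, y 59, z 20. The bolt can enter it only while the hatch is home within 2 mm.
- bolt: Square steel bolt 12 x 12 x 120 mm with brass collar (7 mm either side of the origin in y) and knob, sliding along the chest's y, to -y to shut. Origin on its axis under the knob, axes as the chest's; it reaches 90 mm to -y (tip) and 30 to +y. In the chest's frame: x 23, z 105, y 112 when drawn, 50 to 72 when home with the collar on the red stop. Sliding takes about 3 N.
- bolt_knob (a point): Top of the bolt's upright brass knob: diameter 14 mm, its top 51 mm above the rod's axis, bare from 9 to 51 mm. Moves with the bolt.
- level: Yellow spirit level, a bar 180 (x) x 45 (y) x 20 mm (z), about 0.2 kg; origin at the centre of its underside, x along the bar. At the start its -x end stands on the compartment's floor at the near wall, where the hatch's edge may overhang it by up to 20 mm, and it leans on the far rim, its +x end about 35 mm beyond, rising at about 0.58 rad.
- level_mid (a point): Middle of the spirit level (10 mm above its origin along its z).
- blue_bin: Blue open bin fixed on the bench, outer 240 (x) x 140 (y) x 55 mm high, walls and floor 4 mm, empty; origin at the centre of its underside. It stands left or right of the chest.
- black_bin: Black bin of the same size with steel rods in it, fixed, on the other side of the chest. Bystander.
- bottle: Blue bottle with a red cap, diameter 62, height 170 mm; origin at its foot. Bystander.
- cup: White plastic cup, diameter 72, height 85 mm; origin at its foot. Bystander.
- tape: Amber roll of tape lying flat on the near end of the chest's left ledge, diameter 90, height 24 mm; origin at its underside. Bystander.
- cartridge: Red sealant cartridge lying down, diameter 46, 220 mm long with its white nozzle; origin under its middle. Bystander.
- driver: Screwdriver lying on the bench; origin under its middle. Bystander.

How it is judged:
By the outcome, as a careful person would: the job done as asked, in the order asked, and still so for the second after the job is handed in, with the robot touching nothing.
It also fails if it takes over 67 s, if anything falls off the work surface, if the arm or the gripper's body presses on something with over 40 N, if the wrist force passes 120 N, or if a joint passes its speed limit or range.

## Working session

There is one attempt and no reset: what is moved stays moved. The work goes in short steps, Python scripts to look and compute and a tool call to move; the robot and the scene stay as the last step left them, time stands still between calls to the robot, and variables do not carry over. Pictures are saved under pics/ and viewed, and the job is handed in when it is done.

Besides the shell and the picture viewer there is one more tool, called after "Call:" as name(argument=value, ...) on one line, values as JSON. drive_tool: Moves the arm, as the interface text tells. Its arguments: {"type":"object","properties":{"commands":{"type":"string"},"newtons":{"type":"number"}},"required":["commands"]}

```bash
mkdir -p pics; ls
cat > h.py <<'E'
import numpy as np,cv2
from station import ctrl
from scipy.spatial.transform import Rotation as R
def shot(n,f):
    info=ctrl.camera_info(n); im,d=ctrl.get_image(n)
    cv2.imwrite(f'pics/{f}.png',im); np.savez(f'{f}.npz',im=im,d=d,K=info['K'],k1=info['k1'],T=info['T'])
    return im,d
def load(f):
    return np.load(f'{f}.npz')
def pts(f):
    z=load(f);K=z['K'];k1=float(z['k1']);d=z['d']
    v,u=np.mgrid[:480,:640]
    p=np.stack([u,v],-1).reshape(-1,1,2).astype(float)
    s=cv2.undistortPoints(p,K,np.array([k1,0,0,0,0.])).reshape(480,640,2)
    c=np.concatenate([s*d[...,None],d[...,None]],-1)
    T=z['T']
    w=c@T[:3,:3].T+T[:3,3]; w[d==0]=np.nan
    return w
def proj(f,P):
    z=load(f);T=np.linalg.inv(z['T']);P=np.atleast_2d(P)
    c=P@T[:3,:3].T+T[:3,3]
    return cv2.projectPoints(c,np.zeros(3),np.zeros(3),z['K'],np.array([float(z['k1']),0,0,0,0.]))[0].reshape(-1,2)
def st():
    o=ctrl.get_obs()
    for k in('t','q','tool_pos','tool_rot','contact_force','opening'):print(k,np.round(o[k],4))
E
python3 - <<'E'
from h import *
st();print(ctrl.grip_point_offset)
shot('scene','s0');shot('top','t0')
for n in('s0','t0'):print(load(n)['T'].round(3),load(n)['K'].round(1))
E
```

```text
pics
t 0.0
q [-1.375   0.0533  1.6143 -0.      1.476  -0.119 ]
tool_pos [ 0.1934 -0.5937  0.2301]
tool_rot [ 2.0523  0.3279 -2.0524]
contact_force [ 0.741  -0.6201 -0.3602]
opening 0.0858
0.0187
[[-0.124  0.673 -0.729  1.582]
 [ 0.992  0.093 -0.082  0.091]
 [ 0.013 -0.734 -0.679  1.025]
 [ 0.     0.     0.     1.   ]] [[576.9   0.  323.2]
 [  0.  576.9 241.8]
 [  0.    0.    1. ]]
[[ 0.02  -0.99   0.138  0.427]
 [-1.    -0.018  0.014 -0.016]
 [-0.011 -0.138 -0.99   1.326]
 [ 0.     0.     0.     1.   ]] [[468.3   0.  314.7]
 [  0.  468.3 238.6]
 [  0.    0.    1. ]]
```

View pics/s0.png

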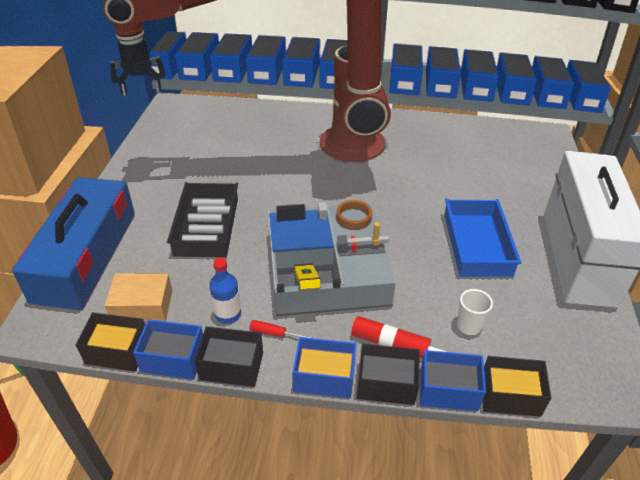

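View pics/t0.png

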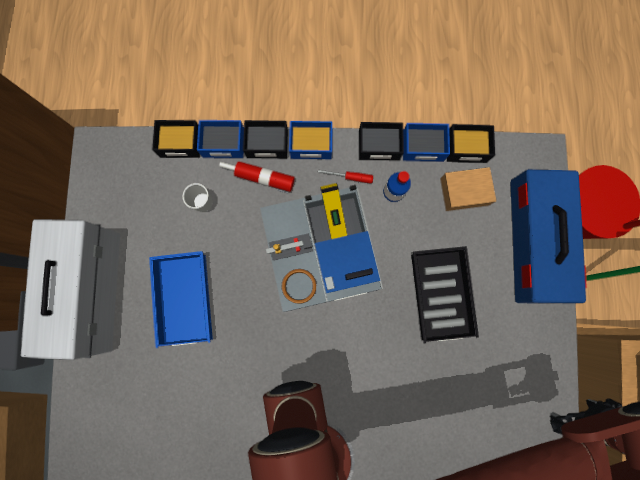

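Run:
```python
from h import *
w=pts('t0');z=load('t0');im=z['im']
print(np.nanmedian(w[320:,100:240,2]), [w[v,u].round(4) for u,v in((285,228),(350,250),(300,310))])
m=((w[...,2]>.078)&(w[...,2]<.1)).astype(np.uint8); m[:170]=0;m[330:]=0;m[:,:250]=0;m[:,392:]=0
n,l,s,c=cv2.connectedComponentsWithStats(m);print(s)
P=w[m>0][:,:2].astype(np.float32)
r=cv2.minAreaRect(P*1000);print(r,cv2.boxPoints(r))
# blue bin
b=((w[...,2]>.045)&(w[...,2]<.062)).astype(np.uint8);
bb=b.copy();bb[:,:140]=0;bb[:,220:]=0;bb[:245]=0;bb[355:]=0
r=cv2.minAreaRect((w[bb>0][:,:2]*1000).astype(np.float32));print('bin',r,cv2.boxPoints(r))
cv2.imwrite('pics/t0c.png',cv2.resize(im[165:325,240:400],(800,800),interpolation=cv2.INTER_CUBIC)[:600])
cv2.imwrite('pics/t0m.png',cv2.resize(m[165:325,240:400]*255,(600,600)))
```

```text
0.0006165999304192926 [array([0.6266, 0.0819, 0.086 ]), array([ 0.5702, -0.0929,  0.0876]), array([0.4083, 0.04  , 0.0028])]
[[     0      0    640    480 299322]
 [   388    179      1      1      1]
 [   386    181      6     13     25]
 [   352    185      2      3      3]
 [   260    186    123    126   7021]
 [   336    197      2      2      2]
 [   323    199     20     18    229]
 [   334    218      1      1      1]
 [   268    253      1      1      1]
 [   285    272     28     28    595]]
((586.4637451171875, -53.53387451171875), (288.04327392578125, 358.7269287109375), 13.725318908691406) [[ 403.99762   86.5361 ]
 [ 489.11188 -261.94714]
 [ 768.9299  -193.60385]
 [ 683.8156   154.8794 ]]
bin ((432.00018310546875, 369.68243408203125), (248.7090301513672, 153.6066436767578), 7.576314926147461) [[298.605   429.41956]
 [318.8575  277.15387]
 [565.3954  309.9453 ]
 [545.1428  462.211  ]]
```

Run:
```python
from h import *
im=load('s0')['im']
cv2.imwrite('pics/s0c.png',cv2.resize(im[195:320,255:405],(720,600),interpolation=cv2.INTER_CUBIC))
```

```text
(no output)
```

View pics/t0c.png

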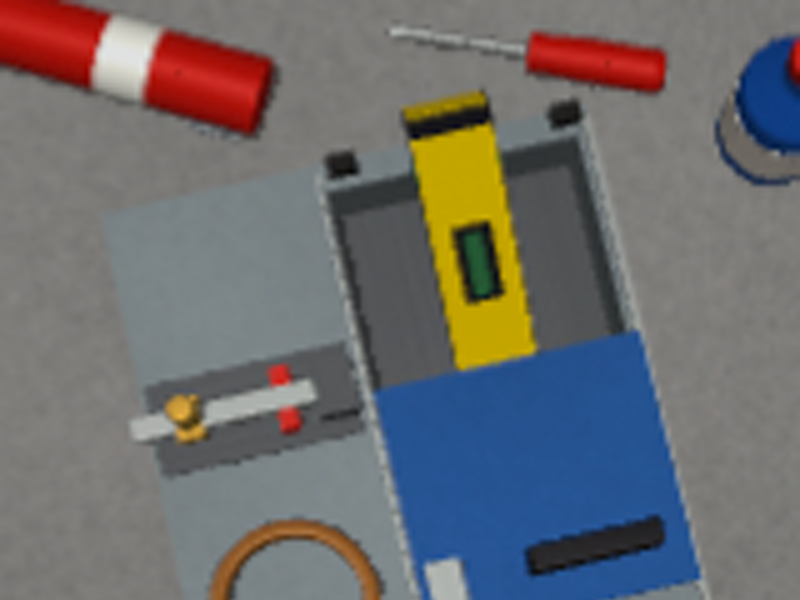

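View pics/t0m.png

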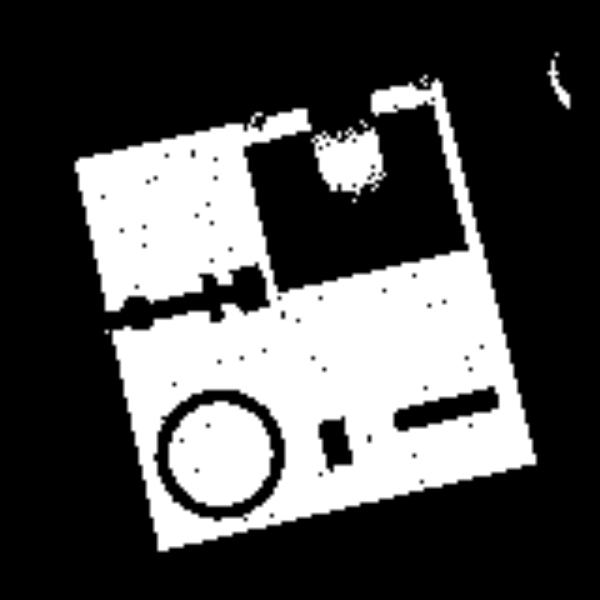

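View pics/s0c.png

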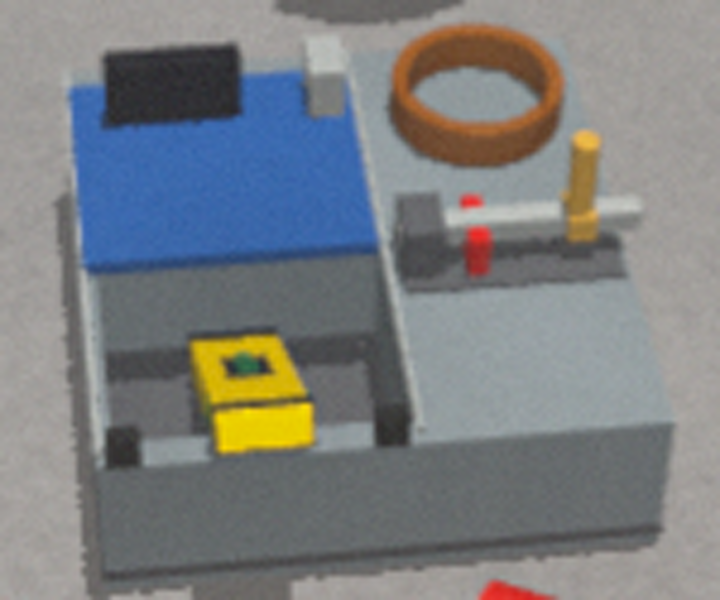

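```bash
cat >> h.py <<'E'
def chestfit(f='t0'):
    w=pts(f)
    m=((w[...,2]>.078)&(w[...,2]<.1)).astype(np.uint8); m[:170]=0;m[330:]=0;m[:,:250]=0;m[:,392:]=0
    n,l,s,c=cv2.connectedComponentsWithStats(m); k=1+np.argmax(s[1:,4])
    return w,l==k
E
python3 - <<'E'
from h import *
w,m=chestfit()
im=load('t0')['im'].copy()
P=(w[m][:,:2]*1000).astype(np.float32)
r=cv2.minAreaRect(P);print(r)
def mod(P,c,a):
    return (R.from_euler('z',a).as_matrix()@np.array(P).T).T+c
# binary footprint area moments refine: scan angle minimizing width at percentiles
best=None
for a in np.deg2rad(np.arange(8,20,.1)):
    C,S=np.cos(a),np.sin(a)
    q=P@np.array([[C,-S],[S,C]])
    lo,hi=np.percentile(q,[.7,99.3],axis=0); A=np.prod(hi-lo)
    if best is None or A<best[0]:best=(A,np.rad2deg(a),lo,hi)
print(best)
E
```

```text
((577.206787109375, -12.957733154296875), (287.68408203125, 271.99749755859375), 14.164861679077148)
(np.float64(75926.76400641564), np.float64(13.69999999999998), array([ 415.16739144, -283.2505143 ]), array([698.21029249, -14.9987273 ]))
```

```bash
cat >> h.py <<'E'
YAW=np.deg2rad(14.0)
C0=np.array([.5772,-.0130,0])-.003*np.array([np.cos(YAW),np.sin(YAW),0])
def ch(P): # chest mm -> world m
    return np.atleast_2d(P)/1000@R.from_euler('z',YAW).as_matrix().T+C0
def inv(P):
    return (np.atleast_2d(P)-C0)@R.from_euler('z',YAW).as_matrix()*1000
def draw(f,out,polys,crop,size):
    im=load(f)['im'];x0,y0,x1,y1=crop;sx=size[0]/(x1-x0)
    b=cv2.resize(im[y0:y1,x0:x1],size,interpolation=cv2.INTER_CUBIC)
    for P,col in polys:
        q=(proj(f,P)+.5-[x0,y0])*sx
        cv2.polylines(b,[np.round(q).astype(np.int32)],False,col,1)
    cv2.imwrite(f'pics/{out}.png',b)
def rect(x0,x1,y0,y1,z): return [[x0,y0,z],[x1,y0,z],[x1,y1,z],[x0,y1,z],[x0,y0,z]]
E
python3 - <<'E'
from h import *
print(C0)
polys=[(ch(rect(-140,146,-135,135,85)),(0,0,255)),(ch(rect(0,130,-127,15,85)),(0,255,0)),(ch(rect(-136,0,-133,13,93)),(255,255,255)),
(ch([[23,112-90,105],[23,142,105],[23,112,105],[23,112,156]]),(255,0,255)),(ch(rect(-115,-101,-115,-45,133)),(0,255,255))]
draw('t0','t0d',polys,(245,170,395,320),(600,600))
draw('s0','s0d',polys,(255,195,405,320),(720,600))
E
```

```text
[ 0.57428911 -0.01372577  0.        ]
```

View pics/t0d.png

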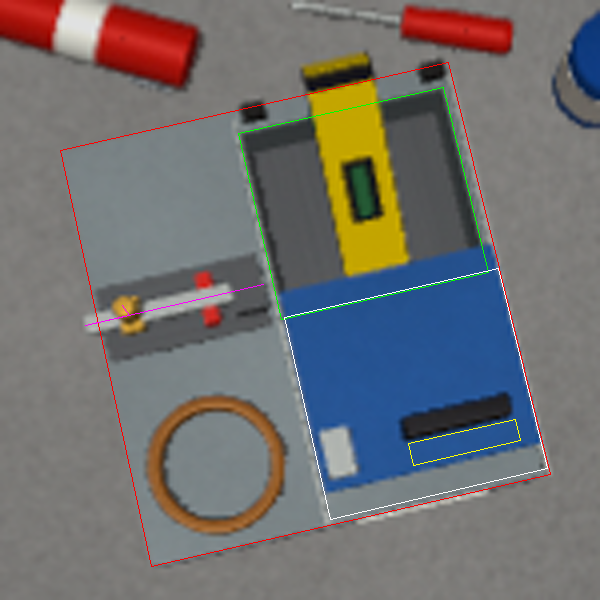

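View pics/s0d.png

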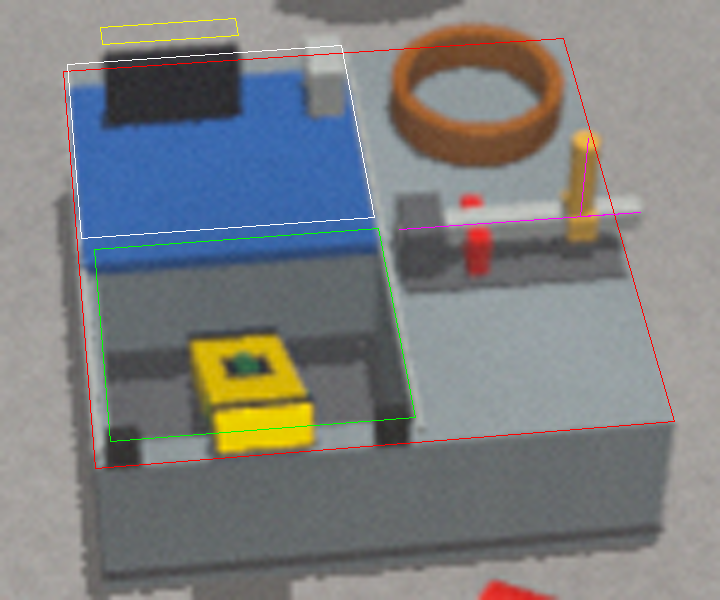

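Run:
```python
from h import *
for f in('t0','s0'):
    w=pts(f);im=load(f)['im'].astype(int)
    m=(im[...,2]>150)&(im[...,1]>120)&(im[...,0]<60)
    q=inv(w.reshape(-1,3)).reshape(480,640,3)
    m&=(q[...,0]>0)&(q[...,0]<200)&(q[...,1]>-127)&(q[...,1]<15)&(q[...,2]>20)
    m=cv2.erode(m.astype(np.uint8),np.ones((2,2)))>0
    P=q[m];print(f,len(P),P.min(0).round(),P.max(0).round())
    t=P[(P[:,0]<150)]
    # plane fit
    A=np.c_[t[:,0],t[:,1],np.ones(len(t))];s=np.linalg.lstsq(A,t[:,2],rcond=None)[0];print('z=ax+by+c',s.round(3),np.arctan(s[0]), np.std(A@s-t[:,2]))
    for x0 in range(20,160,20):
        k=(P[:,0]>=x0)&(P[:,0]<x0+20)
        if k.sum()>3:
            print(x0,k.sum(),np.percentile(P[k,1],[2,50,98]).round(1),np.median(P[k,2]).round(1))
o=ctrl.get_obs();Rt=R.from_rotvec(o['tool_rot']).as_matrix();print(Rt.round(3))
```

```text
t0 496 [ 25. -80.  37.] [137. -39. 116.]
z=ax+by+c [6.6900e-01 2.3000e-02 2.3268e+01] 0.5895481541607424 2.8006129099008765
20 79 [-78.7 -60.9 -41.3] 43.9
40 88 [-78.6 -58.8 -39.9] 53.7
60 42 [-78.9 -59.6 -39.5] 67.3
80 60 [-78.8 -57.6 -39.8] 84.0
100 124 [-78.1 -58.5 -39.9] 95.7
120 103 [-77.8 -59.4 -39.8] 107.5
s0 301 [ 30. -80.  40.] [164. -37. 125.]
z=ax+by+c [6.7200e-01 5.0000e-03 2.1575e+01] 0.5917674380792622 0.6243354795498243
20 14 [-77.6 -60.5 -40.5] 44.5
40 31 [-79.2 -60.5 -39.3] 53.3
60 16 [-78.5 -71.6 -38.7] 68.8
80 17 [-79.2 -70.4 -38.7] 81.2
100 36 [-78.2 -58.8 -39.7] 96.5
120 38 [-77.4 -59.8 -40.8] 109.3
140 108 [-76.8 -56.2 -37.4] 115.4
[[-0.     0.31  -0.951]
 [ 0.002 -0.951 -0.31 ]
 [-1.    -0.002 -0.   ]]
```

```bash
cat >> h.py <<'E'
def plan(target_mm=None,world=None,yaw_y=None):
    o=ctrl.get_obs();M=R.from_rotvec(o['tool_rot']).as_matrix();p=np.array(o['tool_pos'])
    W=ch(target_mm)[0] if world is None else np.array(world)
    d=M.T@(W-p)/.04
    ty=np.degrees(np.arctan2(M[1,1],M[0,1]))
    print('t',round(o['t'],2),'chest mm',inv(p).round(1),'shift units',d.round(3),'n rows',np.linalg.norm(d)*40/41.7,'tool y deg rel -chest y:',round(ty-(np.degrees(YAW)-90),2),'F chest',(np.array(o['contact_force'])@R.from_euler('z',YAW).as_matrix()).round(2),'open',round(o['opening'],4))
E
python3 -c "
from h import *
plan((82,-59,200));plan((82,-59,53))"
```

```text
t 0.1 chest mm [[-509.9 -470.6  230.2]] shift units [  0.775  -9.222 -15.484] n rows 17.303917268690718 tool y deg rel -chest y: 4.04 F chest [-0.1  -0.95 -0.36] open 0.0856
t 0.1 chest mm [[-509.9 -470.6  230.2]] shift units [  4.45   -9.215 -15.484] n rows 17.803248025429557 tool y deg rel -chest y: 4.04 F chest [-0.1  -0.95 -0.36] open 0.0856
```

Call:
drive_tool(commands="-0.8 0 -4.6 -7.74 0.8; -0.8 0 -4.6 -7.74 0.8; -0.8 0 -4.6 -7.74 0.8; -0.8 0 -4.6 -7.74 0.8; -0.8 0 -4.6 -7.74 0.8; -0.8 0 -4.6 -7.74 0.8; -0.8 0 -4.6 -7.74 0.8; -0.8 0 -4.6 -7.74 0.8", newtons=40)

```text
t: 0.77
tool_pos: [0.414, -0.3417, 0.2309]
tool_rot: [2.091, 0.258, -2.092]
contact_force: [0.3, -0.1, -0.3]
opening: 0.0765
```

```bash
python3 -c "
from h import *
plan((82,-59,200))"
```

```text
t 0.77 chest mm [[-234.9 -279.4  230.9]] shift units [ 0.773 -5.507 -7.924] n rows 9.285742739616005 tool y deg rel -chest y: 0.02 F chest [ 0.25 -0.21 -0.34] open 0.0765
```

Call:
drive_tool(commands="-0.8 0 -5.2 -7.5 0; -0.8 0 -5.2 -7.5 0; -0.8 0 -5.2 -7.5 0; -0.8 0 -5.2 -7.5 0; -0.8 0 -5.2 -7.5 0; -0.8 0 -5.2 -7.5 0; -0.8 0.4 -5.2 -7.5 0; -0.8 0.7 -5.2 -7.5 0")

```text
t: 1.43
tool_pos: [0.6335, -0.0927, 0.215]
tool_rot: [2.094, 0.257, -2.087]
contact_force: [0.1, -0.7, -0.1]
opening: 0.0766
```

Call:
drive_tool(commands="-0.8 0 0 0 0;-0.8 0 0 0 0")

```text
t: 1.6
tool_pos: [0.6314, -0.0925, 0.2113]
tool_rot: [2.086, 0.262, -2.094]
contact_force: [0.2, -0.5, 0.2]
opening: 0.0772
```

```bash
python3 -c "
from h import *
plan((82,-59,53));shot('wrist','w1')"
```

```text
t 1.6 chest mm [[ 36.4 -90.3 211.3]] shift units [ 3.954 -0.771 -1.157] n rows 4.020579554817114 tool y deg rel -chest y: 0.23 F chest [ 0.11 -0.54  0.18] open 0.0772
```

View pics/w1.png

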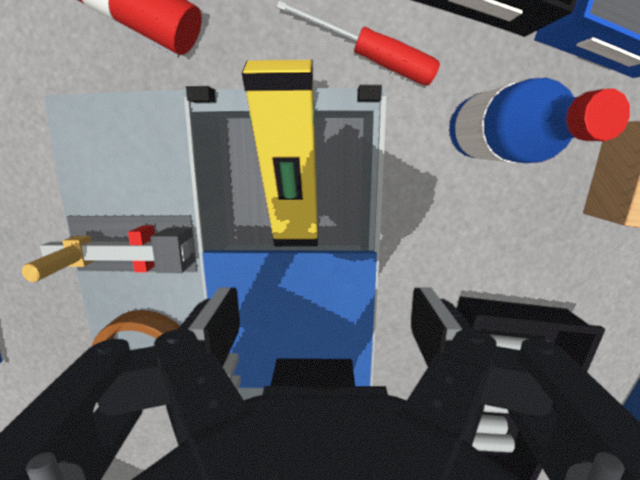

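Run:
```python
from h import *
polys=[(ch(rect(-140,146,-135,135,85)),(0,0,255)),(ch(rect(0,130,-127,15,85)),(0,255,0)),
(ch([[23,112-90,105],[23,142,105],[23,112,105],[23,112,156]]),(255,0,255)),(ch(rect(-105,-91,-115,-45,133)),(0,255,255))]
draw('w1','w1d',polys,(0,0,640,480),(640,480))
w=pts('w1');q=inv(w.reshape(-1,3)).reshape(480,640,3)
for u,v in((110,140),(270,240),(270,260),(270,80),(270,120),(300,230),(140,235),(90,250),(77,245)):print(u,v,q[v,u].round(1))
```

```text
110 140 [109.7  82.   84.7]
270 240 [  6.2 -32.3  13.9]
270 260 [ 11.6 -45.1  92.5]
270 80 [146.  -54.5 119.2]
270 120 [121.9 -50.9 101.8]
300 230 [ 23.1 -66.2  36.3]
140 235 [ 37.3  53.5 108.8]
90 250 [ 24.8  97.3 109.2]
77 245 [ 30.1 104.6 113.1]
```

View pics/w1d.png

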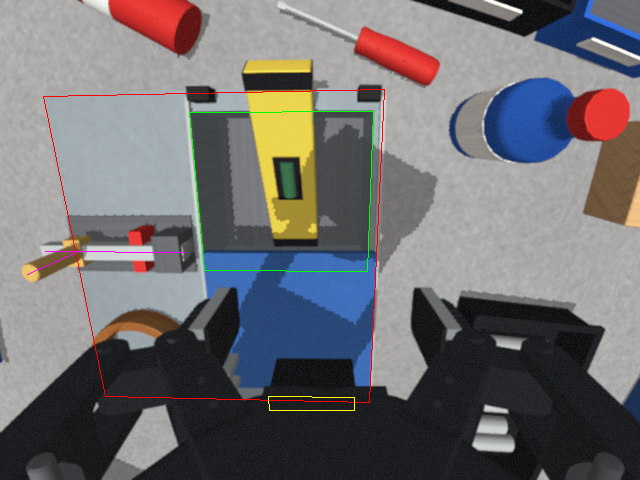

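Call:
drive_tool(commands="-0.8 0.5 -0.77 -1.15 -0.05; -0.8 0.5 -0.77 -1.15 -0.05; -0.8 1.3 -0.77 -1.15 -0.05; -0.8 2 -0.77 -1.15 -0.05; -0.8 2.6 -0.77 -1.15 -0.05; -0.8 3.0 -0.77 -1.15 -0.05; -0.8 3.0 -0.77 -1.15 -0.05; -0.8 3.0 -0.77 -1.15 -0.05")

```text
t: 2.32
tool_pos: [0.6676, -0.0548, 0.0931]
tool_rot: [2.088, 0.26, -2.092]
contact_force: [0.5, -0.9, 0.4]
opening: 0.0771
```

```bash
python3 -c "
from h import *
plan((82,-59,53));shot('wrist','w2');shot('scene','s2')
im=load('s2')['im']
cv2.imwrite('pics/s2c.png',cv2.resize(im[150:320,235:405],(600,600),interpolation=cv2.INTER_CUBIC))"
```

```text
t 2.32 chest mm [[ 80.6 -62.4  93.1]] shift units [ 1.002 -0.084 -0.036] n rows 0.9649908836458838 tool y deg rel -chest y: 0.18 F chest [ 0.3  -1.04  0.4 ] open 0.0771
```

View pics/w2.png

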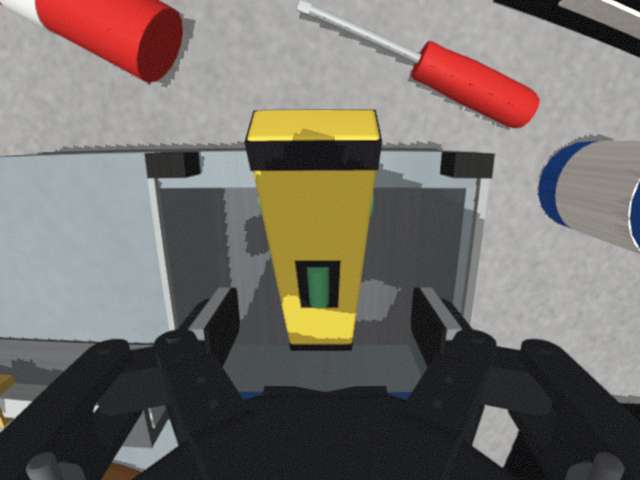

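View pics/s2c.png

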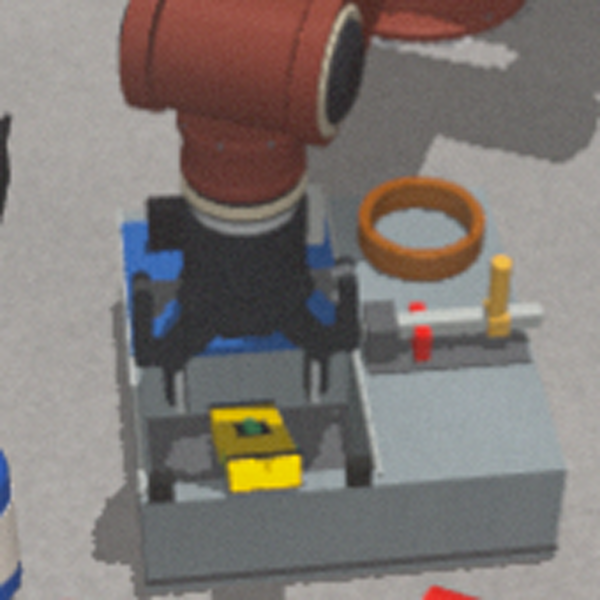

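Call:
drive_tool(commands="-0.8 0.5 -0.08 -0.03 0; -0.8 1.0 -0.08 -0.03 0; -0.8 1.0 -0.08 -0.03 0; -0.8 1.0 -0.08 -0.03 0")

```text
t: 2.75
tool_pos: [0.669, -0.0504, 0.0542]
tool_rot: [2.089, 0.261, -2.089]
contact_force: [-0.1, 0.7, 0.2]
opening: 0.0768
```

Call:
drive_tool(commands="0.6 0 0 0 0;0.6 0 0 0 0;0.6 0 0 0 0;0.6 0 0 0 0;0.6 0 0 0 0;0.6 0 0 0 0")

```text
t: 3.25
tool_pos: [0.6704, -0.0504, 0.0559]
tool_rot: [2.091, 0.261, -2.085]
contact_force: [-1.1, 0.7, 6.4]
opening: 0.0443
```

```bash
python3 -c "
from h import *
plan((82,-59,53));shot('wrist','w3')"
```

```text
t 3.25 chest mm [[ 84.4 -58.9  55.9]] shift units [0.073 0.003 0.06 ] n rows 0.09047280625308916 tool y deg rel -chest y: 0.29 F chest [-0.89  0.9   6.37] open 0.0443
```

View pics/w3.png

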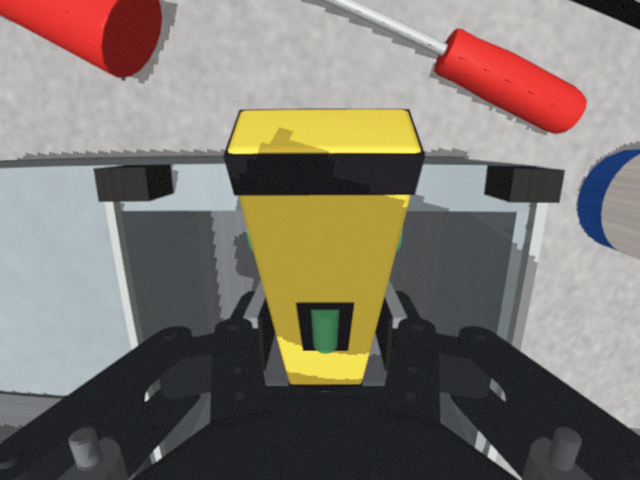

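Call:
drive_tool(commands="0.6 -0.25 0 -0.25 0;0.6 -0.45 0 -0.55 0;0.6 -0.65 0 -0.8 0;0.6 -0.8 0 -1.0 0;0.6 -0.8 0 -1.0 0;0.6 -0.8 0 -1.0 0", newtons=50)

```text
t: 3.8
tool_pos: [0.7079, -0.0402, 0.0855]
tool_rot: [2.088, 0.262, -2.089]
contact_force: [-0.4, 0.5, -2.1]
opening: 0.0442
```

```bash
python3 -c "
from h import *
plan((118,-59,90));shot('wrist','w4');shot('scene','s4')
im=load('s4')['im']
cv2.imwrite('pics/s4c.png',cv2.resize(im[150:320,235:405],(600,600),interpolation=cv2.INTER_CUBIC))"
```

```text
t 3.8 chest mm [[123.2 -58.   85.5]] shift units [-0.113  0.025  0.13 ] n rows 0.16762490013464978 tool y deg rel -chest y: 0.3 F chest [-0.25  0.6  -2.11] open 0.0442
```

View pics/w4.png

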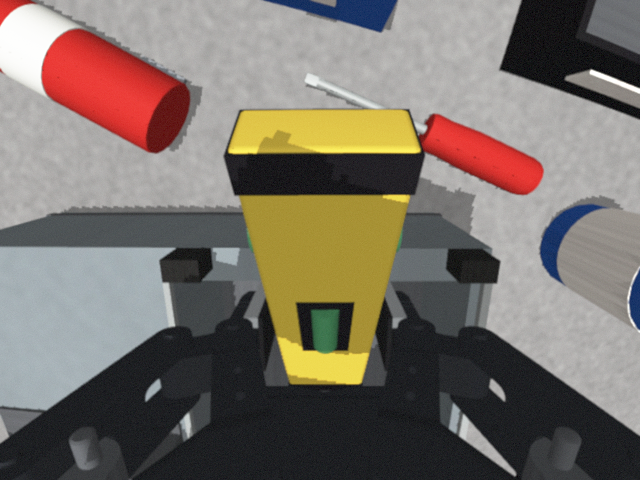

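View pics/s4c.png

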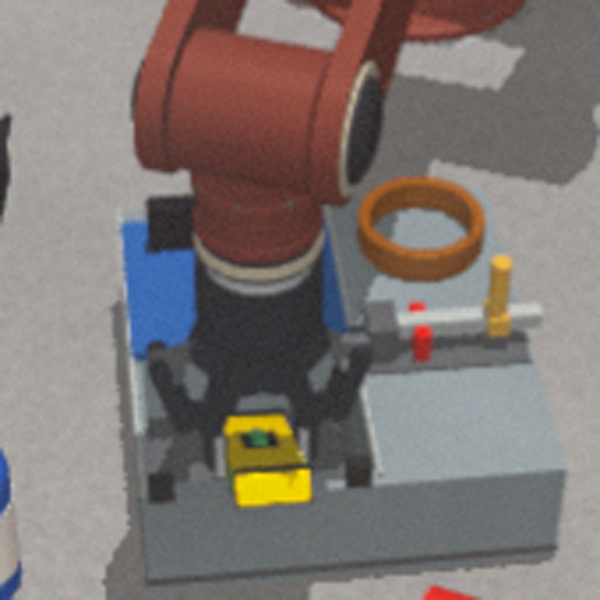

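Call:
drive_tool(commands="0.6 -1 0 0 0;0.6 -2 0 0 0;0.6 -3 0 0 0;0.6 -3.7 0 0 0;0.6 -3.7 0 0 0;0.6 -3.7 0 0 0")

```text
t: 4.4
tool_pos: [0.7084, -0.0406, 0.2359]
tool_rot: [2.092, 0.26, -2.084]
contact_force: [0.1, 0.5, -2.4]
opening: 0.0439
```

Run:
```python
from h import *
shot('wrist','w5');shot('top','t5')
w=pts('t5')
b=((w[...,2]>.045)&(w[...,2]<.062)).astype(np.uint8);b[:,:140]=0;b[:,220:]=0;b[:245]=0;b[355:]=0
P=w[b>0][:,:2]
a=np.deg2rad(7.6);q=P@np.array([[np.cos(a),-np.sin(a)],[np.sin(a),np.cos(a)]])
print(len(P),np.percentile(q,[0,1,2,50,98,99,100],axis=0).round(4))
def bp(c,a,z,lx,ly):
    return np.array(rect(-lx/2,lx/2,-ly/2,ly/2,0))@R.from_euler('z',a).as_matrix().T+np.array([c[0],c[1],z])
c=(.432,.370)
po=[(bp(c,a,.055,.24,.14),(0,0,255)),(bp(c,a,0,.24,.14),(0,255,0)),(bp(c,a,.004,.232,.132),(255,255,255))]
draw('t5','t5d',po,(130,230,240,370),(440,560))
draw('s0','s5d',po,(430,190,530,290),(600,600))
plan(world=(.432,.37,.23))
```

```text
995 [[0.353  0.2315]
 [0.3553 0.2335]
 [0.3563 0.2338]
 [0.4917 0.3263]
 [0.6    0.3843]
 [0.6005 0.3847]
 [0.6012 0.3873]]
t 4.5 chest mm [[121.8 -57.6 230.6]] shift units [  0.052 -11.63    4.119] n rows 11.834707898445387 tool y deg rel -chest y: 0.27 F chest [-0.75 -0.76 -2.27] open 0.044
```

View pics/t5d.png

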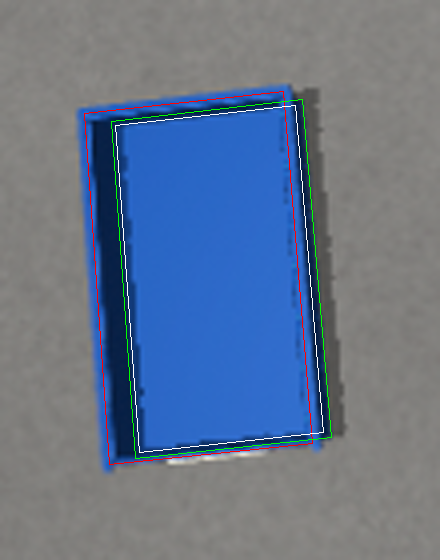

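View pics/s5d.png

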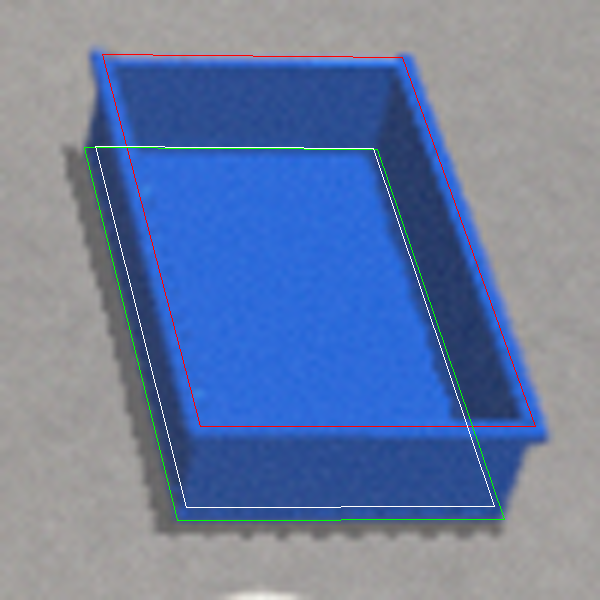

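View pics/w5.png

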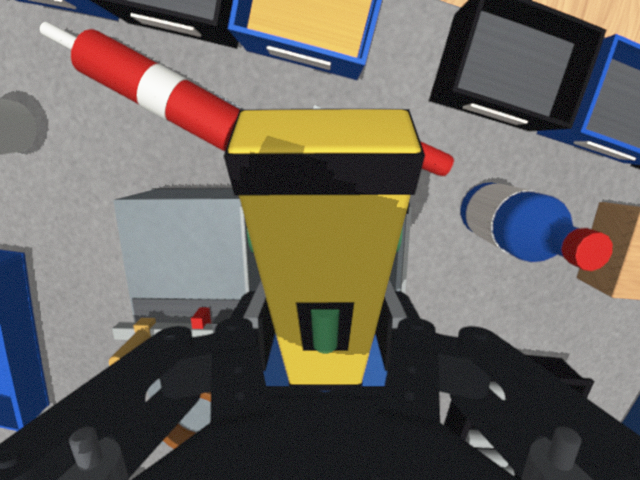

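Call:
drive_tool(commands="0.6 0 -11.6 4.1 1.3;0.6 0 -11.6 4.1 1.3;0.6 0 -11.6 4.1 1.3;0.6 0 -11.6 4.1 1.3;0.6 0 -11.6 4.1 1.3;0.6 0 -11.6 4.1 1.3;0.6 0 -11.6 4.1 1.3;0.6 0 -11.6 4.1 1.3")

```text
t: 5.17
tool_pos: [0.5195, 0.2377, 0.2296]
tool_rot: [2.144, 0.145, -2.157]
contact_force: [0.4, 0.5, -2.1]
opening: 0.044
```

Call:
drive_tool(commands="0.6 0 0 0 0;0.6 0 0 0 0")

```text
t: 5.33
tool_pos: [0.5199, 0.2381, 0.2302]
tool_rot: [2.143, 0.149, -2.154]
contact_force: [-0.5, -0.9, -1.4]
opening: 0.0443
```

```bash
python3 -c "
from h import *
plan(world=(.432,.37,.15))"
```

```text
t 5.33 chest mm [[  8.2 257.5 230.2]] shift units [ 2.009 -3.574  1.707] n rows 4.260159439456128 tool y deg rel -chest y: -5.99 F chest [-0.66 -0.75 -1.45] open 0.0443
```

Call:
drive_tool(commands="0.6 0 -3.57 1.7 0;0.6 0 -3.57 1.7 0;0.6 0 -3.57 1.7 0;0.6 0 -3.57 1.7 0;0.6 0 -3.57 1.7 0;0.6 1 -3.57 1.7 0;0.6 2 -3.57 1.7 0;0.6 2 -3.57 1.7 0")

```text
t: 6.0
tool_pos: [0.4309, 0.3644, 0.1422]
tool_rot: [2.129, 0.134, -2.165]
contact_force: [-1.3, -1.3, -3.9]
opening: 0.0441
```

Call:
drive_tool(commands="0.6 0.5 0 0 0;0.6 1 0 0 0;0.6 1.5 0 0 0; 0.6 2 0 0 0; 0.6 2.1 0 0 0; 0.6 2.1 0 0 0", newtons=35)

```text
t: 6.5
tool_pos: [0.4355, 0.3676, 0.068]
tool_rot: [2.147, 0.142, -2.155]
contact_force: [-0.3, 0.3, -1.9]
opening: 0.0442
```

```bash
python3 -c "
from h import *
plan(world=(.432,.37,.05));shot('scene','s6');shot('wrist','w6')
im=load('s6')['im']
cv2.imwrite('pics/s6c.png',cv2.resize(im[120:290,400:570],(600,600),interpolation=cv2.INTER_CUBIC))"
```

```text
t 6.5 chest mm [[-42.5 403.6  68. ]] shift units [ 0.451 -0.073  0.076] n rows 0.4444733567542788 tool y deg rel -chest y: -6.3 F chest [-0.26  0.34 -1.87] open 0.0442
```

View pics/s6c.png

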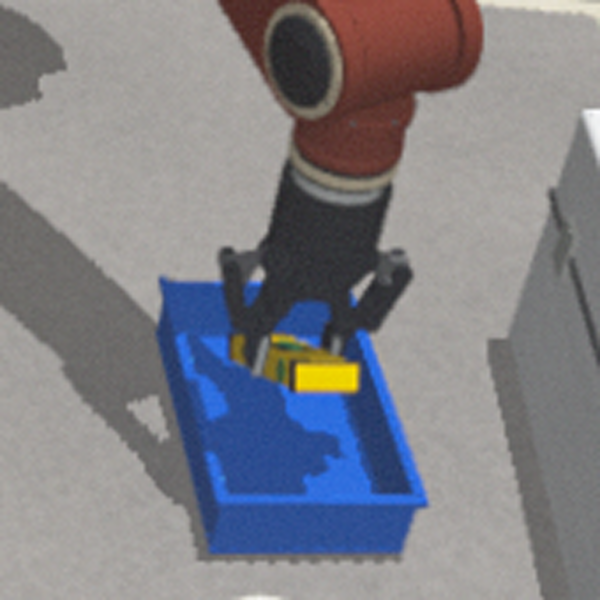

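View pics/w6.png

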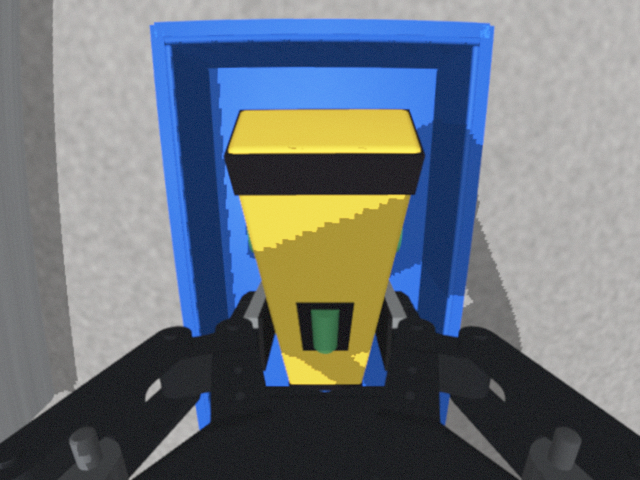

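Call:
drive_tool(commands="0.6 0.15 0 0 0;0.6 0.3 0 0 0;0.6 0.45 0 0 0; 0.6 0.55 0 0 0; 0.6 0.6 0 0 0", newtons=20)

```text
t: 7.02
tool_pos: [0.4399, 0.3704, 0.049]
tool_rot: [2.161, 0.149, -2.142]
contact_force: [5.5, -1.8, 11.0]
opening: 0.044
```

Call:
drive_tool(commands="0.6 0.1 0 0 0;0.6 0.2 0 0 0;0.6 0.25 0 0 0")

```text
t: 7.27
tool_pos: [0.4415, 0.3715, 0.0404]
tool_rot: [2.166, 0.152, -2.14]
contact_force: [6.8, 0.5, 10.3]
opening: 0.044
```

Call:
drive_tool(commands="0.6 0.1 0 0 0;0.6 0.2 0 0 0;0.6 0.3 0 0 0;0.6 0.4 0 0 0;0.6 0.45 0 0 0;0.6 0.45 0 0 0")

```text
t: 7.77
tool_pos: [0.4393, 0.3709, 0.0204]
tool_rot: [2.16, 0.15, -2.145]
contact_force: [4.2, 0.9, 5.8]
opening: 0.0438
```

```bash
python3 -c "
from h import *
plan(world=(.432,.37,.05));shot('scene','s7');shot('wrist','w7')
im=load('s7')['im']
cv2.imwrite('pics/s7c.png',cv2.resize(im[120:290,400:570],(600,600),interpolation=cv2.INTER_CUBIC))"
```

```text
t 7.77 chest mm [[-37.9 405.9  20.4]] shift units [-0.74  -0.004  0.178] n rows 0.7302556884548459 tool y deg rel -chest y: -6.23 F chest [ 4.32 -0.14  5.77] open 0.0438
```

View pics/s7c.png

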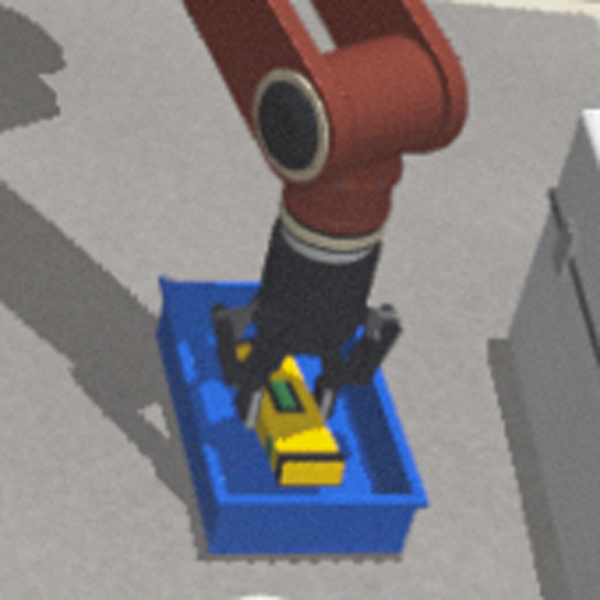

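View pics/w7.png

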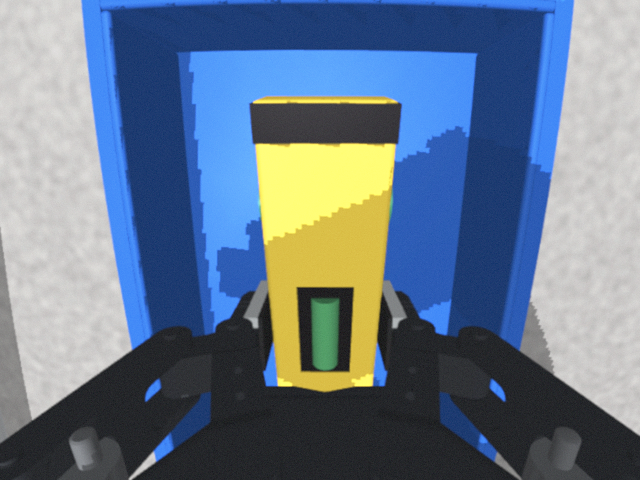

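Call:
drive_tool(commands="0.6 0.1 0 0 0;0.6 0.18 0 0 0;0.6 0.2 0 0 0;0.6 0.2 0 0 0")

```text
t: 8.2
tool_pos: [0.4382, 0.3705, 0.0117]
tool_rot: [2.157, 0.149, -2.147]
contact_force: [5.3, 1.1, 6.1]
opening: 0.0441
```

Call:
drive_tool(commands="-0.1 0 0 0 0;-0.4 0 0 0 0;-0.5 0 0 0 0;-0.5 0 0 0 0")

```text
t: 8.53
tool_pos: [0.4349, 0.3688, 0.0087]
tool_rot: [2.149, 0.146, -2.152]
contact_force: [-0.8, 0.3, -0.3]
opening: 0.0638
```

Call:
drive_tool(commands="-0.5 -0.5 0 0 0;-0.5 -1.5 0 0 0;-0.5 -2.5 0 0 0;-0.5 -3.5 0 0 0;-0.5 -4.5 0 0 0;-0.5 -5 0 0 0; -0.5 -5 0 0 0")

```text
t: 9.12
tool_pos: [0.4384, 0.371, 0.2168]
tool_rot: [2.164, 0.153, -2.143]
contact_force: [0.2, -0.1, 0.2]
opening: 0.0642
```

```bash
python3 -c "
from h import *
plan(world=(.432,.37,.05));shot('wrist','w8')
w=pts('w8');im=load('w8')['im'].astype(int)
m=(im[...,2]>130)&(im[...,1]>110)&(im[...,0]<70)&(w[...,1]>.28)&(w[...,1]<.46)&(w[...,0]<.57)&(w[...,2]<.1)
P=w[m];print(len(P),np.percentile(P,[2,50,98],axis=0).round(4))"
```

```text
t 9.12 chest mm [[-38.8 406.1 216.8]] shift units [4.167 0.022 0.204] n rows 4.002019253978052 tool y deg rel -chest y: -6.2 F chest [ 0.18 -0.12  0.25] open 0.0642
2230 [[0.3858 0.344  0.0219]
 [0.4608 0.364  0.0234]
 [0.493  0.3933 0.0249]]
```

View pics/w8.png

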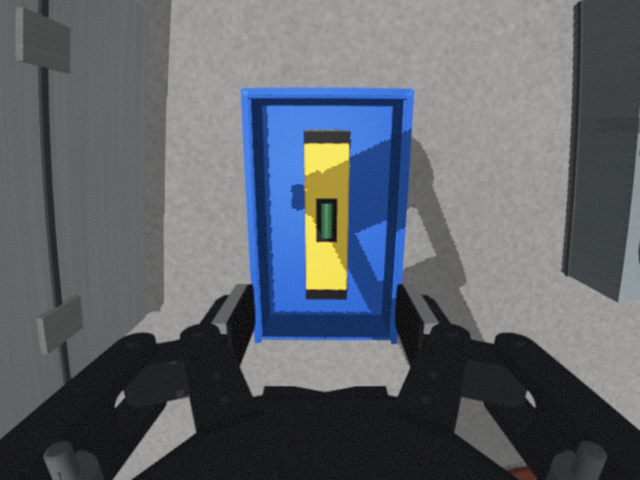

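```bash
python3 -c "
from h import *
shot('top','t9')
w=pts('t9');q=inv(w.reshape(-1,3))
k=(q[:,2]>124)&(q[:,2]<140)&(q[:,0]>-140)&(q[:,0]<50)&(q[:,1]>-130)&(q[:,1]<-20)
print(k.sum(),np.percentile(q[k],[3,50,97],axis=0).round(1))
im=load('t9')['im'].reshape(-1,3).astype(int)
k=(im[:,0]>110)&(im[:,2]<70)&(abs(q[:,2]-93)<6)&(abs(q[:,0])<140)&(q[:,1]>-100)&(q[:,1]<-20)
print(np.percentile(q[k],[1,50,99],axis=0).round(1))
plan((-135,-60,200))"
```

```text
154 [[ -97.5 -112.5  128.6]
 [ -90.9  -79.7  132.6]
 [ -84.3  -47.3  136.6]]
[[-117.4  -99.2   87.6]
 [ -45.7  -57.8   92.7]
 [  15.7  -21.    98. ]]
t 9.22 chest mm [[-41.5 405.1 210.1]] shift units [ 0.245 11.812  1.066] n rows 11.379153850077195 tool y deg rel -chest y: -6.21 F chest [ 0.05 -0.9  -1.29] open 0.0642
```

Call:
drive_tool(commands="1 0 11.8 1.07 -1.24;1 0 11.8 1.07 -1.24;1 0 11.8 1.07 -1.24;1 0 11.8 1.07 -1.24;1 0 11.8 1.07 -1.24;1 0 11.8 1.07 -1.24;1 0 11.8 1.07 -1.24;1 0 11.8 1.07 -1.24", newtons=40)

```text
t: 9.88
tool_pos: [0.4491, 0.0345, 0.2065]
tool_rot: [2.087, 0.258, -2.097]
contact_force: [1.5, 0.0, -0.4]
opening: 0.0002
```

Call:
drive_tool(commands="1 0 0 0 0;1 0 0 0 0")

```text
t: 10.05
tool_pos: [0.4497, 0.0344, 0.2068]
tool_rot: [2.09, 0.253, -2.1]
contact_force: [0.1, 0.6, 0.5]
opening: -0.0003
```

```bash
python3 -c "
from h import *
plan((-135,-60,200))"
```

```text
t 10.05 chest mm [[-109.2   76.8  206.8]] shift units [0.167 3.424 0.626] n rows 3.3428192441220883 tool y deg rel -chest y: -0.31 F chest [0.25 0.53 0.49] open -0.0003
```

Call:
drive_tool(commands="1 0 3.42 0.63 0;1 0 3.42 0.63 0;1 0 3.42 0.63 0;1 0 3.42 0.63 0;1 0.7 3.42 0.63 0;1 1.5 3.42 0.63 0;1 1.5 3.42 0.63 0;1 1.5 3.42 0.63 0")

```text
t: 10.72
tool_pos: [0.4577, -0.1005, 0.1463]
tool_rot: [2.085, 0.263, -2.099]
contact_force: [-0.6, 0.3, 0.5]
opening: 0.0002
```

```bash
python3 -c "
from h import *
plan((-135,-60,105));shot('wrist','w10')"
```

```text
t 10.72 chest mm [[-134.1  -56.   146.3]] shift units [1.033 0.104 0.016] n rows 0.9961988832241453 tool y deg rel -chest y: 0.1 F chest [-0.49  0.43  0.55] open 0.0002
```

View pics/w10.png

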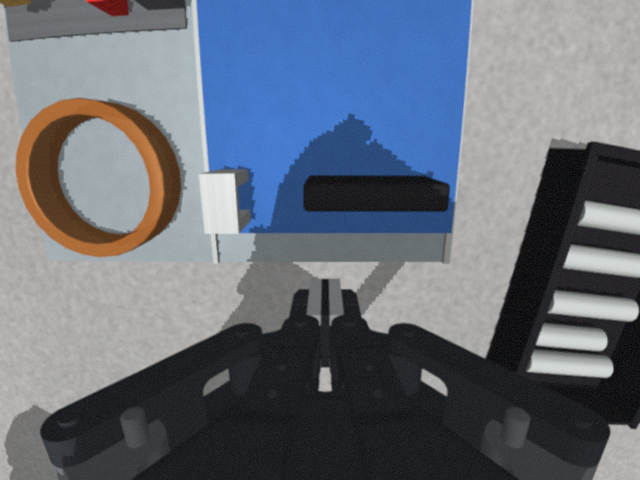

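Call:
drive_tool(commands="1 0.5 0.1 0 0;1 1.03 0.1 0 0;1 1.03 0.1 0 0;1 1.03 0.1 0 0")

```text
t: 11.1
tool_pos: [0.4609, -0.1059, 0.1091]
tool_rot: [2.091, 0.258, -2.091]
contact_force: [0.6, 0.0, 0.1]
opening: 0.0002
```

Call:
drive_tool(commands="1 0 0 -0.1 0;1 0 0 -0.2 0;1 0 0 -0.3 0;1 0 0 -0.4 0;1 0 0 -0.5 0;1 0 0 -0.6 0;1 0 0 -0.7 0;1 0 0 -0.8 0")

```text
t: 11.77
tool_pos: [0.4917, -0.0988, 0.1084]
tool_rot: [2.09, 0.257, -2.093]
contact_force: [-1.6, -0.7, 0.6]
opening: 0.0002
```

```bash
python3 -c "
from h import *
plan((10,-60,105))"
```

```text
t 11.77 chest mm [[-100.7  -62.6  108.4]] shift units [ 0.081 -0.065 -2.768] n rows 2.6570648435949997 tool y deg rel -chest y: -0.01 F chest [-1.74 -0.25  0.63] open 0.0002
```

Call:
drive_tool(commands="1 0 0 -0.2 0;1 0 0 -0.4 0;1 0 0 -0.6 0;1 0 0 -0.8 0;1 0 0 -1.0 0;1 0 0 -1.2 0;1 0 0 -1.4 0;1 0 0 -1.5 0")

```text
t: 12.43
tool_pos: [0.551, -0.0839, 0.1083]
tool_rot: [2.092, 0.257, -2.091]
contact_force: [-1.4, 0.3, 0.8]
opening: 0.0002
```

```bash
python3 -c "
from h import *
plan((10,-60,105));shot('top','t11')
w=pts('t11');q=inv(w.reshape(-1,3))
im=load('t11')['im'];cv2.imwrite('pics/t11c.png',cv2.resize(im[165:325,240:400],(600,600),interpolation=cv2.INTER_CUBIC))
im=im.reshape(-1,3).astype(int)
k=(im[:,0]>110)&(im[:,2]<70)&(abs(q[:,2]-93)<6)&(abs(q[:,0])<140)&(q[:,1]>-100)&(q[:,1]<-20)
print(np.percentile(q[k],[1,50,99],axis=0).round(1))
"
```

```text
t 12.43 chest mm [[-39.6 -62.5 108.3]] shift units [ 0.082 -0.062 -1.24 ] n rows 1.1937736440126832 tool y deg rel -chest y: 0.0 F chest [-1.3   0.6   0.75] open 0.0002
[[ 47.5 -99.6  87.7]
 [ 72.3 -62.9  92.5]
 [ 84.5 -20.3  97.9]]
```

View pics/t11c.png

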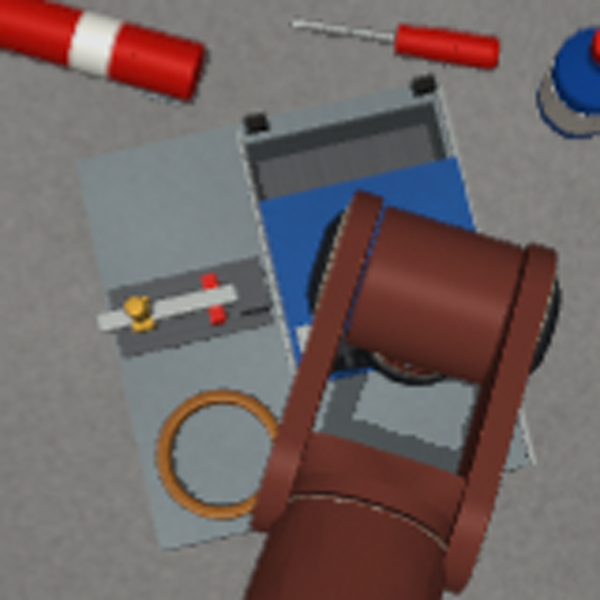

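Call:
drive_tool(commands="1 0 0 -0.15 0;1 0 0 -0.3 0;1 0 0 -0.45 0;1 0 0 -0.6 0;1 0 0 -0.7 0;1 0 0 -0.8 0;1 0 0 -0.88 0;1 0 0 -0.92 0")

```text
t: 13.15
tool_pos: [0.586, -0.0753, 0.1082]
tool_rot: [2.092, 0.257, -2.092]
contact_force: [-1.9, 0.6, 1.0]
opening: 0.0001
```

Call:
drive_tool(commands="1 0 0 -0.04 0;1 0 0 -0.08 0;1 0 0 -0.12 0;1 0 0 -0.16 0")

```text
t: 13.48
tool_pos: [0.5918, -0.0737, 0.1082]
tool_rot: [2.092, 0.257, -2.092]
contact_force: [-1.1, 0.1, 0.4]
opening: -0.0002
```

```bash
python3 -c "
from h import *
plan((10,-60,105))"
```

```text
t 13.48 chest mm [[  2.4 -62.5 108.2]] shift units [ 0.081 -0.062 -0.189] n rows 0.20561982255428948 tool y deg rel -chest y: -0.02 F chest [-1.    0.36  0.44] open -0.0002
```

Call:
drive_tool(commands="1 0 0 -0.04 0;1 0 0 -0.08 0;1 0 0 -0.12 0;1 0 0 -0.15 0")

```text
t: 13.82
tool_pos: [0.5977, -0.0723, 0.1082]
tool_rot: [2.092, 0.257, -2.092]
contact_force: [-1.6, -0.1, -0.7]
opening: -0.0001
```

Call:
drive_tool(commands="1 0 0 -0.03 0;1 0 0 -0.06 0")

```text
t: 13.98
tool_pos: [0.6, -0.0717, 0.1082]
tool_rot: [2.092, 0.257, -2.092]
contact_force: [-2.0, 0.6, -0.2]
opening: 0.0
```

Call:
drive_tool(commands="1 0 0 -0.03 0;1 0 0 -0.05 0")

```text
t: 14.15
tool_pos: [0.6003, -0.0716, 0.1083]
tool_rot: [2.086, 0.257, -2.097]
contact_force: [-11.8, -1.2, 5.9]
opening: 0.0002
```

```bash
python3 -c "
from h import *
plan((10,-60,105));shot('scene','s12')
im=load('s12')['im'];draw('s12','s12d',[(ch(rect(0,136,-133,13,93)),(255,255,255))],(235,150,405,320),(600,600))
draw('s12','s12e',[],(255,235,355,310),(800,600))"
```

```text
t 14.15 chest mm [[ 11.2 -62.5 108.3]] shift units [ 0.082 -0.062  0.029] n rows 0.10227862939231351 tool y deg rel -chest y: 0.0 F chest [-11.79   1.68   5.88] open 0.0002
```

View pics/s12d.png

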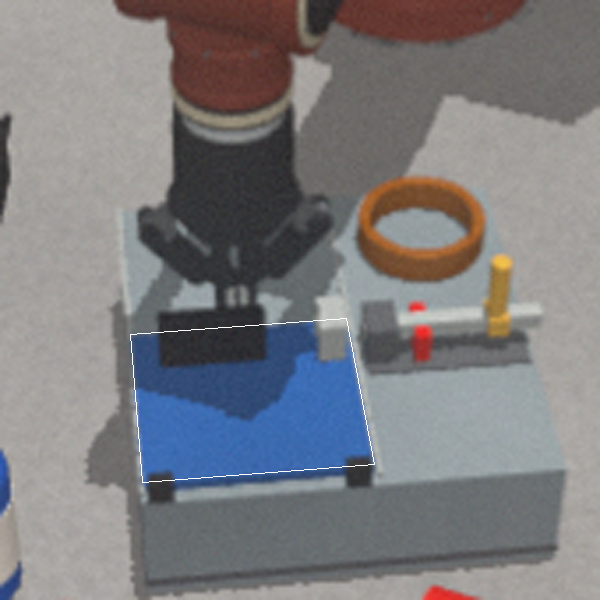

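Call:
drive_tool(commands="1 0 0 0.2 0;1 0 0 0.6 0;1 -1 0 0.6 0;1 -2 0 0.6 0;1 -2.3 0 0.6 0;1 -2.3 0 0.6 0")

```text
t: 14.7
tool_pos: [0.5822, -0.0782, 0.2073]
tool_rot: [2.103, 0.251, -2.076]
contact_force: [0.1, 0.1, -0.0]
opening: 0.0003
```

```bash
python3 -c "
from h import *
plan((23,155,200));shot('wrist','w13')
q=inv(pts('w13').reshape(-1,3));
draw('w13','w13d',[(ch(rect(0,136,-133,13,93)),(255,255,255)),(ch(rect(21,35,-115,-45,133)),(0,255,255))],(0,0,640,480),(640,480))"
```

```text
t 14.7 chest mm [[ -7.9 -64.5 207.3]] shift units [ 0.156 -5.488 -0.769] n rows 5.31772504995195 tool y deg rel -chest y: -0.03 F chest [ 0.1   0.06 -0.02] open 0.0003
```

View pics/w13d.png

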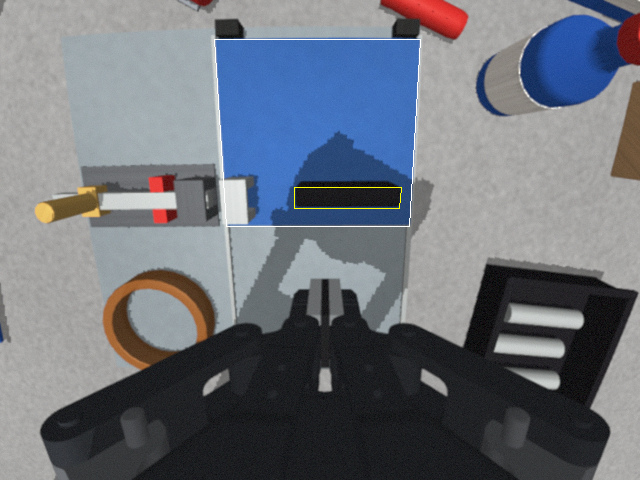

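Wrist picture: the hatch's far edge (row 39) meets the buffers at (229,28) and (406,28), and the staple at (240,200) lines up with the bolt, so the hatch is home. Next, the bolt.

Call:
drive_tool(commands="1 0 -5.48 -0.77 0;1 0 -5.48 -0.77 0;1 0 -5.48 -0.77 0;1 0 -5.48 -0.77 0;1 0 -5.48 -0.77 0;1 0 -5.48 -0.77 0;1 0 -5.48 -0.77 0;1 0 -5.48 -0.77 0")

```text
t: 15.42
tool_pos: [0.555, 0.1431, 0.1989]
tool_rot: [2.089, 0.257, -2.092]
contact_force: [-0.2, -0.2, -0.1]
opening: 0.0002
```

```bash
python3 -c "
from h import *
plan((23,155,128));shot('wrist','w14')
q=inv(pts('w14').reshape(-1,3))
k=(q[:,2]>135)&(q[:,2]<160)&(abs(q[:,0]-23)<20)&(abs(q[:,1]-112)<20)
print(k.sum(),np.percentile(q[k],[3,50,97],axis=0).round(1))
"
```

```text
t 15.42 chest mm [[ 19.2 156.8 198.9]] shift units [ 1.772  0.045 -0.098] n rows 1.703032537961917 tool y deg rel -chest y: 0.08 F chest [-0.23 -0.15 -0.1 ] open 0.0002
620 [[ 18.  104.8 136.8]
 [ 25.4 111.7 154.6]
 [ 29.9 117.  156.3]]
```

View pics/w14.png

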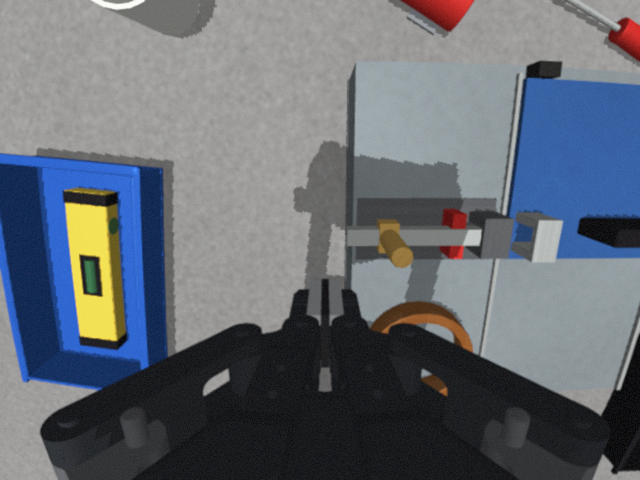

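Call:
drive_tool(commands="1 0.6 0 -0.12 0;1 1.2 0 -0.12 0;1 1.75 0 -0.12 0;1 1.75 0 -0.12 0;1 1.75 0 -0.12 0")

```text
t: 15.88
tool_pos: [0.5593, 0.1424, 0.1286]
tool_rot: [2.089, 0.254, -2.097]
contact_force: [-0.3, -0.8, 0.3]
opening: 0.0001
```

Call:
drive_tool(commands="1 0 0.12 0 0;1 0 0.24 0 0;1 0 0.36 0 0;1 0 0.48 0 0;1 0 0.6 0 0;1 0 0.7 0 0;1 0 0.8 0 0")

```text
t: 16.47
tool_pos: [0.5684, 0.1132, 0.1311]
tool_rot: [2.094, 0.258, -2.091]
contact_force: [-0.3, 2.1, 1.9]
opening: -0.0004
```

```bash
python3 -c "
from h import *
plan((23,93.5,128));shot('wrist','w15')
"
```

```text
t 16.47 chest mm [[ 25.  124.5 131.1]] shift units [0.078 0.776 0.05 ] n rows 0.7494500831116032 tool y deg rel -chest y: -0.02 F chest [0.17 2.13 1.89] open -0.0004
```

View pics/w15.png

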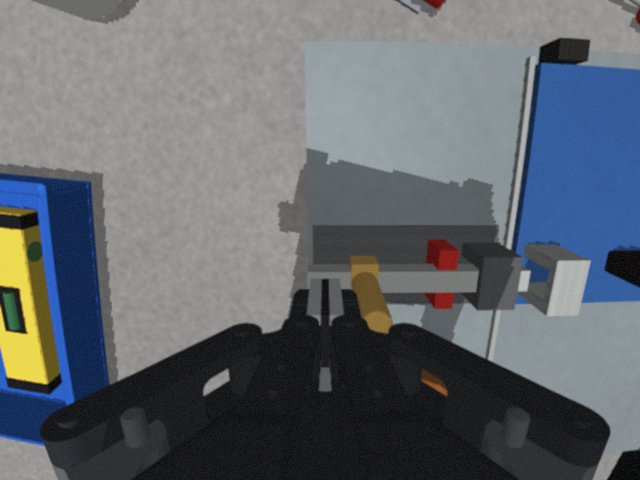

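```bash
python3 -c "
from h import *
for f in ('w15','w14','w13'):
  q=inv(pts(f).reshape(-1,3));im=load(f)['im'].reshape(-1,3).astype(int)
  k=(im[:,2]>150)&(im[:,1]<60)&(im[:,0]<60)&(q[:,1]>20)&(q[:,1]<90)&(abs(q[:,0]-23)<30)&(q[:,2]>104)
  print(k.sum(),np.percentile(q[k],[2,50,98],axis=0).round(1))
"
```

```text
Traceback (most recent call last):
IndexError: index -1 is out of bounds for axis 0 with size 0
```

```bash
python3 -c "
from h import *
for f in ('w15','w14','w13'):
  q=inv(pts(f).reshape(-1,3));im=load(f)['im'].reshape(-1,3).astype(int)
  k=(im[:,2]>120)&(im[:,1]<70)&(im[:,0]<70)&(q[:,1]>20)&(q[:,1]<90)&(abs(q[:,0]-23)<30)&(q[:,2]>95)
  if k.sum(): print(f,k.sum(),np.percentile(q[k],[2,50,98],axis=0).round(1))
"
```

```text
w15 613 [[  6.7  53.8 107.3]
 [ 30.4  58.6 108.4]
 [ 39.5  63.1 109.5]]
w14 347 [[  7.3  54.  107.2]
 [ 30.5  58.6 108.5]
 [ 40.1  63.2 109.8]]
w13 334 [[  7.3  53.2 106.4]
 [ 31.3  57.7 108.3]
 [ 40.1  62.6 109.7]]
```

Call:
drive_tool(commands="1 0.05 0.08 0.05 0;1 0.05 0.16 0.05 0;1 0.05 0.24 0.05 0;1 0.05 0.32 0.05 0;1 0.05 0.4 0.05 0;1 0.05 0.48 0.05 0")

```text
t: 17.02
tool_pos: [0.5705, 0.0938, 0.1282]
tool_rot: [2.091, 0.257, -2.092]
contact_force: [0.6, 3.3, 0.4]
opening: -0.0001
```

Call:
drive_tool(commands="1 0 0.05 0 0;1 0 0.1 0 0;1 0 0.14 0 0;1 0 0.17 0 0")

```text
t: 17.35
tool_pos: [0.5722, 0.0872, 0.1282]
tool_rot: [2.091, 0.256, -2.092]
contact_force: [-0.0, 1.8, -0.1]
opening: 0.0
```

```bash
python3 -c "
from h import *
plan((23,92,128))
"
```

```text
t 17.35 chest mm [[ 22.4  98.4 128.2]] shift units [ 0.004  0.161 -0.016] n rows 0.15492783431240456 tool y deg rel -chest y: -0.02 F chest [ 0.38  1.71 -0.09] open 0.0
```

Call:
drive_tool(commands="1 0 0.03 0 0;1 0 0.06 0 0;1 0 0.09 0 0")

```text
t: 17.6
tool_pos: [0.573, 0.0838, 0.1282]
tool_rot: [2.091, 0.257, -2.092]
contact_force: [0.4, 2.7, -0.3]
opening: -0.0002
```

Call:
drive_tool(commands="1 0 0.025 0 0;1 0 0.05 0 0")

```text
t: 17.77
tool_pos: [0.5735, 0.0819, 0.1282]
tool_rot: [2.091, 0.257, -2.092]
contact_force: [0.1, 2.2, 0.2]
opening: 0.0001
```

Call:
drive_tool(commands="1 0 0.025 0 0;1 0 0.05 0 0")

```text
t: 17.93
tool_pos: [0.5738, 0.0806, 0.1282]
tool_rot: [2.092, 0.258, -2.093]
contact_force: [-1.7, 7.1, 0.3]
opening: -0.0003
```

Call:
drive_tool(commands="1 0 0.02 0 0;1 0 0.02 0 0")

```text
t: 18.1
tool_pos: [0.5738, 0.0806, 0.1282]
tool_rot: [2.092, 0.26, -2.094]
contact_force: [-1.8, 6.5, 0.3]
opening: 0.0001
```

```bash
python3 -c "
from h import *
plan((23,92,128));shot('wrist','w16')
draw('w16','w16c',[],(300,150,640,405),(800,600))
"
```

```text
t 18.1 chest mm [[ 22.3  91.6 128.2]] shift units [ 0.005 -0.009 -0.016] n rows 0.018592779850792076 tool y deg rel -chest y: -0.01 F chest [-0.22  6.76  0.26] open 0.0001
```

View pics/w16c.png

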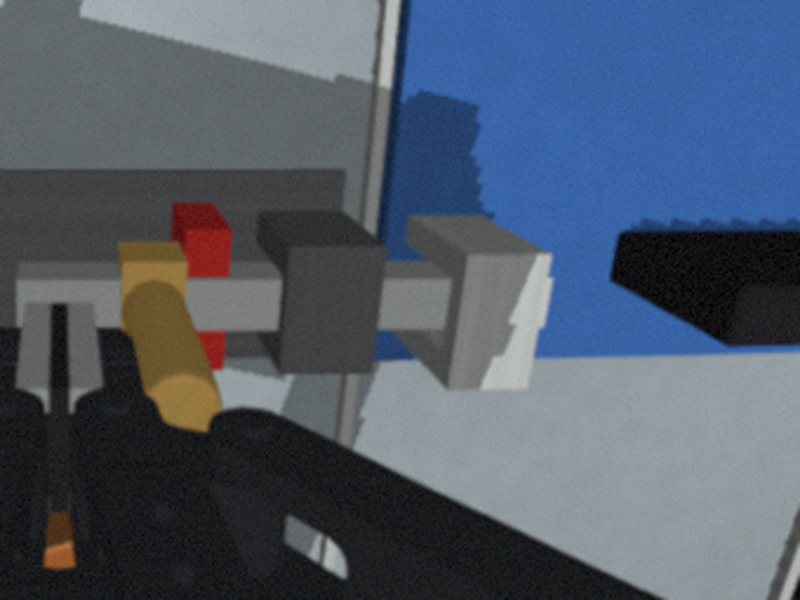

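Call:
drive_tool(commands="1 0 0.03 0 0;1 0 0.03 0 0")

```text
t: 18.32
tool_pos: [0.5738, 0.0805, 0.1282]
tool_rot: [2.093, 0.263, -2.095]
contact_force: [-2.3, 10.4, 1.4]
opening: -0.0003
```

```bash
python3 -c "
from h import *
plan((23,92,128))"
```

```text
t 18.32 chest mm [[ 22.4  91.5 128.2]] shift units [ 0.006 -0.012 -0.016] n rows 0.019739826621931675 tool y deg rel -chest y: 0.01 F chest [ 0.28 10.67  1.38] open -0.0003
```

The position stays put while the force rises to 10.4 N, so the bolt is on its stop. I'll back off (+y), lift and check.

Call:
drive_tool(commands="1 0 -0.15 0 0;1 0 -0.5 0 0;1 -0.8 -0.5 0 0;1 -1.8 -0.5 0 0;1 -2.8 -0.5 0 0;1 -3.2 -0.5 1.0 0;1 -3.2 -0.5 1.5 0;1 -3.2 -0.5 1.5 0")

```text
t: 18.98
tool_pos: [0.5101, 0.0828, 0.2589]
tool_rot: [2.095, 0.255, -2.087]
contact_force: [0.2, -0.8, -1.2]
opening: -0.0001
```

Call:
drive_tool(commands="1 0 0 2 0;1 0 0 2 0;1 0 0 2 0;1 0 0 2 0")

```text
t: 19.32
tool_pos: [0.4329, 0.0636, 0.2559]
tool_rot: [2.093, 0.255, -2.091]
contact_force: [-0.3, 0.3, 0.2]
opening: -0.0003
```

```bash
python3 -c "
from h import *
plan((23,92,128));shot('wrist','w17');shot('scene','s17')
for f in ('w17','s17'):
  q=inv(pts(f).reshape(-1,3));im=load(f)['im'].reshape(-1,3).astype(int)
  k=(q[:,2]>135)&(q[:,2]<160)&(abs(q[:,0]-23)<20)&(abs(q[:,1]-70)<20)
  print(k.sum(),np.percentile(q[k],[3,50,97],axis=0).round(1) if k.sum() else '')
  k=(im[:,0]>110)&(im[:,2]<70)&(abs(q[:,2]-93)<6)&(abs(q[:,0])<145)&(q[:,1]>-100)&(q[:,1]<-20)
  print(k.sum(),np.percentile(q[k],[1,50,99],axis=0).round(1))
  draw(f,f+'d',[(ch(rect(0,136,-133,13,93)),(255,255,255))],(0,0,640,480),(640,480))
"
```

```text
t 19.32 chest mm [[-118.5  109.2  255.9]] shift units [ 3.201  0.425 -3.536] n rows 4.593166781097642 tool y deg rel -chest y: -0.05 F chest [-0.17  0.34  0.21] open -0.0003
511 [[ 16.2  65.1 136.5]
 [ 20.8  71.6 154.6]
 [ 28.   77.1 156.4]]
5899 [[  0.9 -98.9  90.6]
 [ 44.2 -54.2  92.4]
 [ 72.5 -21.2  94.2]]
57 [[ 19.5  65.4 137.1]
 [ 28.5  70.9 149.3]
 [ 33.4  76.9 158.4]]
1251 [[  9.6 -99.1  88. ]
 [ 87.3 -57.3  93.1]
 [138.5 -20.7  97.5]]
```

View pics/w17.png

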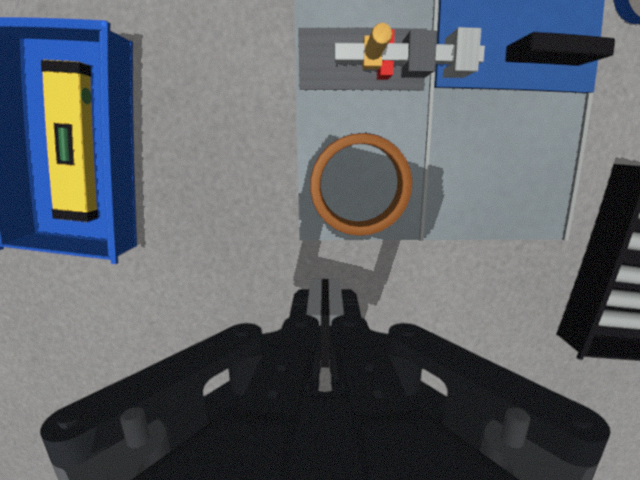

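View pics/s17.png

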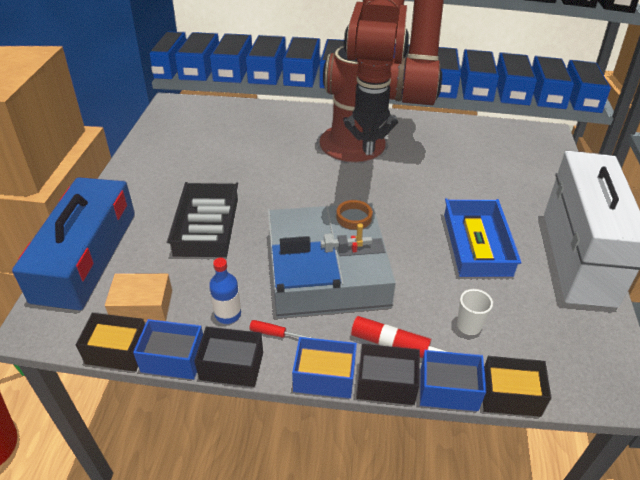

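```bash
python3 -c "
from h import *
print(ctrl.finish_job())"
```

```text
the job is handed in; nothing more can be done
None
```

The job is handed in after 19.3 s on the robot's clock, with all three steps done in the order asked. The hand-in reports no verdict, so the results below are from my own checks.

- **Level:** it lies flat near the middle of the blue bin. Its top face measured 23.4 mm high, where 24 mm is expected for a 20 mm bar on the 4 mm bin floor.
- **Hatch:** it met its buffers at the expected place, about 12 N on the wrist, and the plate's outline matches its home position in the pictures.
- **Bolt:** it moved against about 2–3 N of friction until its collar met the red stop. There the force rose to about 10.5 N with no further movement. The knob measured about 71 mm in the chest's y, against about 70.5 mm expected from the red block's measured face, and the bolt's tip shows past the staple.

In the last pictures the other things on the bench look unmoved, and the arm is clear of everything. None of the checks failed or disagreed beyond the 2 mm calibration tolerance.

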